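Third hand: fit the tee handle and hold it down on its spring collar

TASK

Pick up the red tee handle, fit its square bore over the upright square shaft of the blue tool-rest adjuster, and push it down onto the brass spring collar with a steady force of about 12 N (8 to 16 N is fine), so that I can tighten its side screw. Keep that push up for at least three seconds and finish while still holding the handle down: do not let go; never push the collar down until it bottoms, and leave the other things on the bench where they are.

Things in the scene. Friction and masses are not known exactly. Their poses are not given: they have to be found in the camera images.
- tee_center (a point): Centre of the loose red tee handle's hub (0.3 kg), on the bore's axis, 25 mm above its underside; z up. Hub 38 x 38 mm, 50 mm high, with a square bore 19 mm wide right through, parallel to the hub's sides. A 12 mm cross bar with 20 mm black balls runs along x, 36 mm above the underside, 152 mm overall. The two bare hub faces across y are free to grip from above. It starts upright on the bench.
- adjuster: Blue cast adjuster, fixed. Origin on the bench under the shaft's axis; base 35 mm high, reaching 50 mm to -x, 75 mm to +x, 50 mm either side in y; steel rest plate (top at 43 mm) at its +x end. The fixed upright steel shaft is greased, square, 16 mm wide, sides parallel to the adjuster's x and y: the handle fits in any of four quarter-turns.
- shaft_top (a point): Centre of the top end of the square shaft, 100 mm above the bench. The topmost 8 mm taper from 16 mm down to 10 mm wide.
- collar: Brass spring collar round the shaft, 36 mm across, 10 mm thick; slides straight down. Origin at the centre of its underside, 55 mm above the bench when untouched (top then at 65 mm). The spring yields at about 4.5 N and adds 1 N per mm: 12 N at 7.5 mm down. It bottoms at 18 mm; stay short of 16.5 mm.
- wrench: Steel wrench lying on the bench between the handle and the adjuster; leave it alone.
- oil_bottle: Amber oil bottle with yellow cap, 52 mm across, 150 mm high, standing towards the back; leave it alone.
- hammer: Hammer lying towards the back of the bench; leave it alone.
- whetstone: Red-brown whetstone 180 x 60 x 25 mm on the right side; leave it alone.
- brush: Brush lying on the right side; leave it alone.
- tin: Green tin, 74 mm across, 90 mm high, on the left side; leave it alone.
- wood_block: Wooden block 130 x 50 x 35 mm on the left side; leave it alone.

How it is judged:
By the outcome, as a careful person would: the job done as asked, in the order asked, and still so for the second after the job is handed in, while the arm keeps its last pose, push and grip.
It also fails if it takes over 58 s, if anything falls off the work surface, if the arm or the gripper's body presses on something with over 40 N, if the wrist force passes 120 N, or if a joint passes its speed limit or range.

ROBOT

A 7-joint arm with a two-finger parallel gripper is mounted at the origin on the work surface. World frame = base frame: x ahead of the robot, y to its left, z up, the work surface at z = 0. Lengths are in m, angles in rad, forces in N, time in s.
With the tool pointing down it reaches from about 0.425 to 0.925 m from the base axis. Payload 6.8 kg.
Tool frame: the origin (TCP) lies midway between the tips of the shut fingers; the grasp point (between the pads) lies 19 mm behind it (env.pinch_z is the distance from the TCP to the grasp point, in m); z points along the fingers, x is the direction in which the jaws open and shut, and the axes are right-handed (so a half turn about z gives the same grasp; the last joint's range is limited). The gripper opens to 88 mm and grips with 3 to 60 N. Pads are 20 mm wide; open, the fingers measure 115 mm over their backs; the gripper's body (75 mm by 178 mm) begins 61 mm behind the grasp point.
Start: joints at [-0.108, 0.477, 0.022, 1.555, -0.011, 1.109, -0.083], TCP at [0.675, 0, 0.223] pointing down, gripper open.
Joint ranges: [-2.96, 2.96], [-0.34, 2.1], [-1.41, 1.46], [0.24, 2.44], [-1.37, 4.51], [0.17, 1.92], [-2.96, 2.96]. Speed limits (rad/s): [2.39, 2.39, 3.14, 3.14, 3.14, 3.14, 3.14].

INTERFACE

Orientations are given as a unit quaternion [x, y, z, w].
In Python, from cell import monitor, eyes, ticket, env gives the robot as it stands. The module is installed in compiled form; this text tells all that it offers.
- The arm moves only by the tool play_rows, never from a script. Its argument "commands" is one flat list of numbers, 7 for each row, row after row: the gripper command: -1 is shut, 1 is fully open, values between are in proportion, then the shift along the tool's x, y, z in m, then the turn, a rotation vector about the tool's x, y, z in rad. A call has 1 to 5 rows; each row is the pose to reach, as a shift and turn from the pose measured when the call began, along the tool's axes at that moment; what a row does not reach only later rows make up. A row lasts 1/12 s, in which the tool goes at most 41.7 mm and 7.16 degrees, less where a joint would pass 70% of its speed; a pose out of reach is approached as far as the arm can. A call with a gripper value outside its range is refused whole. The fingers move at their own pace and stop on an object; "force" is the grip in N (left out, the last holds). Time passes only in rows, so rows that repeat a pose let the fingers close. It gives the time, the measured TCP pose, the force and the opening at its end, in the units of the state.
- monitor.sense(): the state, without advancing time (a new reading comes with each control period).
- eyes.snapshot(name): name is "scene" or "side" or "wrist"; returns the picture (420x560x3 uint8, red, green, blue); there is no depth.
- eyes.calibration(name): a dict with "fov_y" (degrees; the focal length in pixels is half the picture's height over the tangent of half this angle, whatever the lens; pixels are square), "cx", "cy" (the principal point, pixels), "dist" ([k1, k2, p1, p2, k3] as OpenCV has them; the pictures are not rectified), "camera_from_world" (4x4, takes a point from world to camera coordinates); the wrist camera has in their place "T_tool_cam" (4x4, takes a point from camera to tool coordinates, whose origin is the TCP and whose axes are the tool frame's). Camera axes: x right, y down, z forward; pixel columns grow to the right and rows downward; lengths in m; the calibration is good to about 2 mm. A picture is of the moment at which its call begins: read the wrist's pose just before it. calibration takes no time and is no camera call.
- ticket.hand_in(): hands the job in, once; it reports no verdict.
The state is a dict: "time": time; "joint_positions": joint angles; "joint_vel": joint speeds; "effort": joint torques, N m; "eef_pos": TCP position; "ee_rot": TCP orientation; "wrist_force": force on the tool from outside, world axes, zero at the start; "ft_torque": the same for the moment, N m; "finger_gap": opening from 0.0 (shut) to 1.0 (fully open).
Only numpy, scipy, OpenCV 4.12 (cv2) and the standard library are available. Lean on these libraries where they do the work, as an engineer would, in place of code of your own. Each camera call takes 0.05 s, during which the arm holds its last target.

## Working session

There is one attempt and no reset: what is moved stays moved. The work goes in short steps, Python scripts to look and compute and a tool call to move; the robot and the scene stay as the last step left them, time stands still between calls to the robot, and variables do not carry over. Pictures are saved under pics/ and viewed, and the job is handed in when it is done.

Besides the shell and the picture viewer there is one more tool, called after "Call:" as a command line: name --argument value ..., lists and objects as JSON in quotes. play_rows: Moves the arm, as the interface text tells. Its arguments: {"type":"object","properties":{"commands":{"type":"array","items":{"type":"number"}},"force":{"type":"number"}},"required":["commands"]}

```bash
mkdir -p pics
python3 - <<'E'
from cell import monitor, eyes, ticket, env
import cv2
s=monitor.sense();print(s)
print(env.pinch_z)
for n in ["scene","side","wrist"]:
    im=eyes.snapshot(n); cv2.imwrite(f"pics/{n}0.png",im[:,:,::-1]); print(n,eyes.calibration(n))
E
```

```text
{'time': 0.0, 'joint_positions': array([-0.10813837,  0.47777115,  0.02233687,  1.5564479 , -0.01150852,
        1.1093035 , -0.08309626]), 'joint_vel': array([ 4.86322154e-04,  3.97673343e-04,  1.97601225e-03, -1.03625527e-03,
        1.95876027e-03, -1.97662827e-03,  1.67215791e-05]), 'effort': array([-1.31144458e-03, -5.82851672e+01,  1.53386436e+00, -2.72606850e+01,
       -5.43364382e-02,  1.69422745e-02,  2.21527275e-04]), 'eef_pos': array([6.74393616e-01, 1.43160916e-05, 2.21702586e-01]), 'ee_rot': array([ 9.99999594e-01,  3.12426979e-05, -8.98793630e-04,  6.21132792e-05]), 'wrist_force': array([-0.01279836,  0.81444346, -0.20058352]), 'ft_torque': array([-0.01780475,  0.04035163, -0.01825147]), 'finger_gap': 0.9985226999773805}
0.0187
scene {'fov_y': 50.02055947064415, 'cx': 279.42019143641073, 'cy': 215.08599482121863, 'dist': array([-0.0723018,  0.       ,  0.       ,  0.       ,  0.       ]), 'camera_from_world': array([[-0.66216192,  0.74925694,  0.01247511,  0.37086404],
       [ 0.47086326,  0.42896461, -0.77089374, -0.23394705],
       [-0.58294886, -0.50458241, -0.636
[... 339 characters left out ...]
[-0.05630079, -0.7072559 , -0.70471222,  0.08912961],
       [ 0.04267231,  0.70348223, -0.70943064,  1.18473305],
       [ 0.        ,  0.        ,  0.        ,  1.        ]])}
wrist {'fov_y': 61.75352067899574, 'cx': 273.5753173903347, 'cy': 210.0030502884047, 'dist': array([-0.02316056,  0.        ,  0.        ,  0.        ,  0.        ]), 'T_tool_cam': array([[ 9.99999829e-01,  1.09133381e-04,  5.74121343e-04,
        -8.89610851e-04],
       [-2.48877234e-04,  9.68397457e-01,  2.49411914e-01,
        -6.81598830e-02],
       [-5.28758483e-04, -2.49412014e-01,  9.68397319e-01,
        -1.62293103e-01],
       [ 0.00000000e+00,  0.00000000e+00,  0.00000000e+00,
         1.00000000e+00]])}
```

View pics/scene0.png

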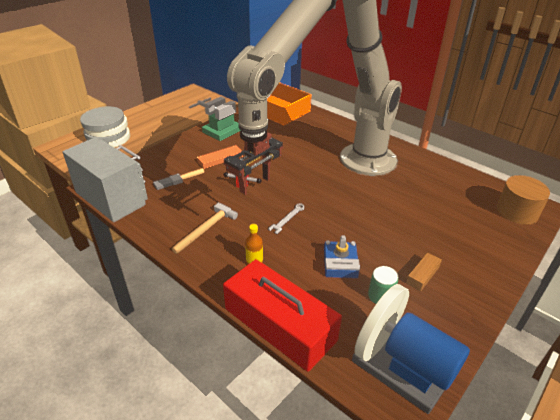

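View pics/side0.png

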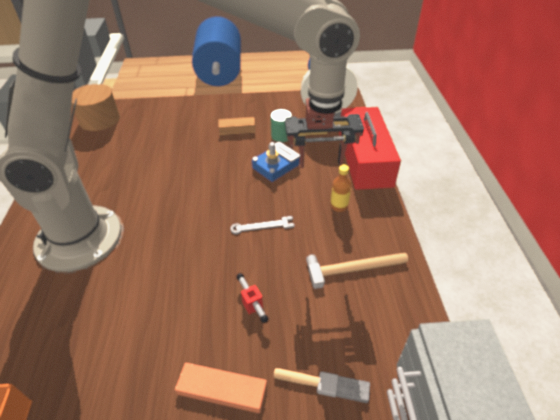

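View pics/wrist0.png

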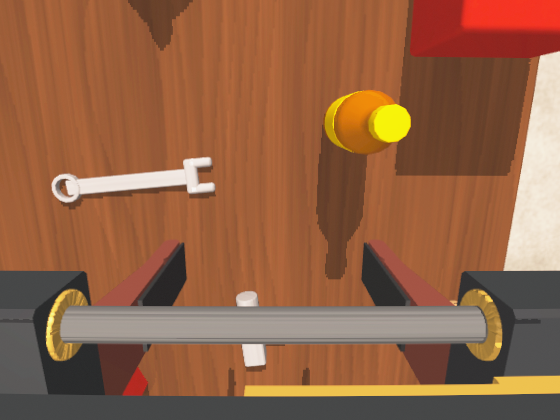

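Run:
```python
import cv2
s=cv2.imread("pics/side0.png")
a=cv2.resize(s[265:330,220:285],None,fx=8,fy=8,interpolation=cv2.INTER_CUBIC)
b=cv2.resize(s[130:190,243:308],None,fx=8,fy=8,interpolation=cv2.INTER_CUBIC)
cv2.imwrite("pics/a.png",a);cv2.imwrite("pics/b.png",b)
s=cv2.imread("pics/scene0.png")
cv2.imwrite("pics/c.png",cv2.resize(s[225:285,310:375],None,fx=8,fy=8,interpolation=cv2.INTER_CUBIC))
```

```text
(no output)
```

View pics/a.png

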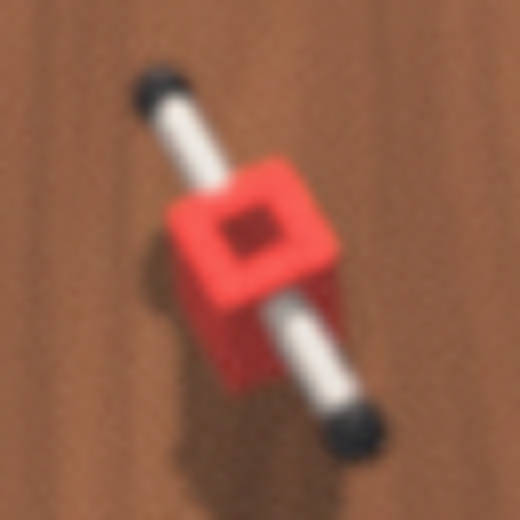

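View pics/b.png

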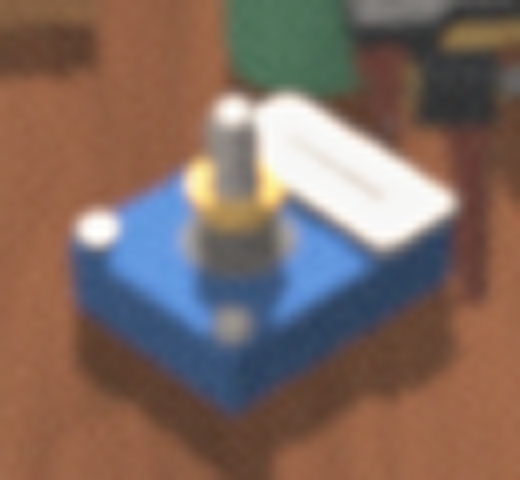

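View pics/c.png

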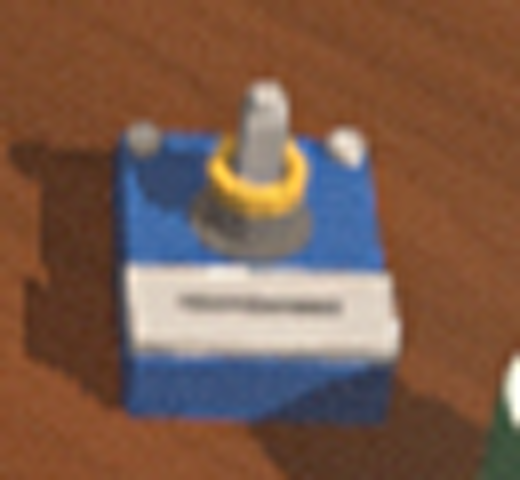

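```bash
cat > h.py <<'E'
import numpy as np,cv2
from cell import monitor, eyes, ticket, env
from scipy.spatial.transform import Rotation as R
def cam(n,pose=None):
    c=eyes.calibration(n); f=210/np.tan(np.radians(c["fov_y"])/2)
    K=np.array([[f,0,c["cx"]],[0,f,c["cy"]],[0,0,1]])
    if n=="wrist":
        s=pose; T=np.eye(4);T[:3,:3]=R.from_quat(s["ee_rot"]).as_matrix();T[:3,3]=s["eef_pos"]
        W=T@c["T_tool_cam"]
    else: W=np.linalg.inv(c["camera_from_world"])
    return K,np.array(c["dist"],float),W
def ray(C,uv):
    K,d,W=C
    p=cv2.undistortPoints(np.array([[uv]],float),K,d)[0,0]
    return W[:3,3],W[:3,:3]@np.array([p[0],p[1],1])
def onz(C,uv,z):
    o,v=ray(C,uv); return o+v*(z-o[2])/v[2]
def proj(C,P):
    K,d,W=C; M=np.linalg.inv(W)
    return cv2.projectPoints(np.atleast_2d(np.array(P,float)),cv2.Rodrigues(M[:3,:3])[0],M[:3,3],K,d)[0][:,0]
def tri(obs):
    A=np.zeros((3,3));b=np.zeros(3)
    for C,uv in obs:
        o,v=ray(C,uv);v=v/np.linalg.norm(v);Q=np.eye(3)-np.outer(v,v);A+=Q;b+=Q@o
    return np.linalg.solve(A,b)
def px(u,off,s): return [(u[0]+.5)/s-.5+off[0],(u[1]+.5)/s-.5+off[1]]
E
python3 - <<'E'
from h import *
np.set_printoptions(precision=4,suppress=True)
S=cam("side");C=cam("scene")
for z,u in [(.05,(168,212)),(.05,(282,158)),(.05,(340,246)),(.05,(222,304)),(.05,(252,232)),(.036,(162,92)),(.036,(353,430))]:
    print("tee",u,onz(S,px(u,(220,265),8),z))
o=(243,130)
for z,u in [(.1,(234,105)),(.035,(75,240)),(.035,(233,355)),(.035,(455,215)),(0,(235,413))]:
    print("adj",u,onz(S,px(u,o,8),z))
o2=(310,225)
for z,u in [(.1,(267,92)),(.035,(118,135)),(.035,(374,135))]:
    print("adjC",u,onz(C,px(u,o2,8),z))
print(tri([(S,px((234,105),o,8)),(C,px((267,92),o2,8))]))
E
```

```text
tee (168, 212) [ 0.4611 -0.247   0.05  ]
tee (282, 158) [ 0.4952 -0.2305  0.05  ]
tee (340, 246) [ 0.5113 -0.2625  0.05  ]
tee (222, 304) [ 0.4766 -0.2794  0.05  ]
tee (252, 232) [ 0.4857 -0.2557  0.05  ]
tee (162, 92) [ 0.4584 -0.1939  0.036 ]
tee (353, 430) [ 0.5124 -0.3147  0.036 ]
adj (234, 105) [0.5641 0.2582 0.1   ]
adj (75, 240) [0.4983 0.2604 0.035 ]
adj (233, 355) [0.5581 0.1846 0.035 ]
adj (455, 215) [0.6529 0.2639 0.035 ]
adj (235, 413) [0.5583 0.1898 0.    ]
adjC (267, 92) [0.5621 0.2551 0.1   ]
adjC (118, 135) [0.5595 0.1891 0.035 ]
adjC (374, 135) [0.4909 0.2649 0.035 ]
[0.564  0.256  0.1017]
```

Call:
play_rows --commands '[1, -0.095, 0.128, 0.03, 0, 0, -0.22, 1, -0.19, 0.255, 0.06, 0, 0, -0.43, 1, -0.19, 0.255, 0.06, 0, 0, -0.43, 1, -0.19, 0.255, 0.06, 0, 0, -0.43, 1, -0.19, 0.255, 0.06, 0, 0, -0.43]'

```text
time: 0.57
eef_pos: [0.5509, -0.1653, 0.1832]
ee_rot: [0.977, 0.215, -0.001, -0.0]
wrist_force: [0.8, 0.1, -0.8]
finger_gap: 1.005
```

Run:
```python
from h import *
np.set_printoptions(precision=4,suppress=True)
s=monitor.sense(); print(s["time"],s["eef_pos"],R.from_quat(s["ee_rot"]).as_matrix())
M=R.from_quat(s["ee_rot"]).as_matrix()
print(M.T@(np.array([.486,-.255,.16])-s["eef_pos"]))
```

```text
0.5667 [ 0.5509 -0.1653  0.1832] [[ 0.9075  0.42   -0.0017]
 [ 0.42   -0.9075 -0.    ]
 [-0.0015 -0.0007 -1.    ]]
[-0.0965  0.0542  0.0234]
```

Call:
play_rows --commands '[1, -0.0965, 0.054, 0.023, 0, 0, 0, 1, -0.0965, 0.054, 0.023, 0, 0, 0, 1, -0.0965, 0.054, 0.023, 0, 0, 0, 1, -0.0965, 0.054, 0.023, 0, 0, 0, 1, -0.0965, 0.054, 0.023, 0, 0, 0]'

```text
time: 0.98
eef_pos: [0.4843, -0.2565, 0.1599]
ee_rot: [0.977, 0.213, -0.001, -0.0]
wrist_force: [-0.4, 0.3, -0.2]
finger_gap: 0.998
```

```bash
cat > look.py <<'E'
import sys
from h import *
import json
s=monitor.sense(); im=eyes.snapshot("wrist")
n=sys.argv[1]; cv2.imwrite(f"pics/{n}.png",im[:,:,::-1])
json.dump({k:np.array(s[k]).tolist() for k in("eef_pos","ee_rot")},open(f"pics/{n}.json","w"))
np.set_printoptions(precision=4,suppress=True);print(s["time"],s["eef_pos"],s["wrist_force"])
E
python3 look.py w1
```

```text
0.9833 [ 0.4843 -0.2565  0.1599] [-0.4315  0.2644 -0.1631]
```

View pics/w1.png

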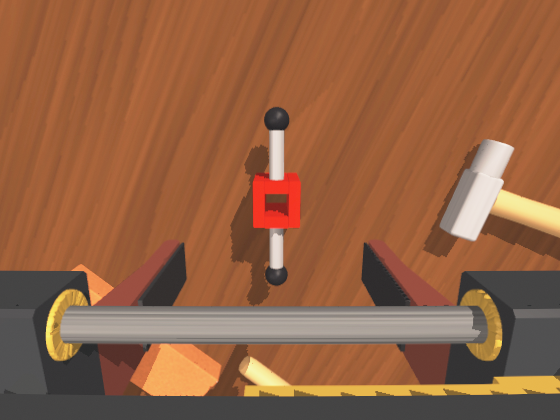

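```bash
python3 - <<'E'
import cv2
s=cv2.imread("pics/w1.png");cv2.imwrite("pics/w1c.png",cv2.resize(s[160:240,236:316],None,fx=7,fy=7,interpolation=cv2.INTER_CUBIC))
E
python3 - <<'E'
from h import *
import json
s=json.load(open("pics/w1.json"));W=cam("wrist",s)
M=R.from_quat(s["ee_rot"]).as_matrix()
for z,u in [(.05,(276.5,201)),(.036,(277,119)),(.036,(277,273)),(.05,(253,174)),(.05,(299.5,174)),(.05,(253,227.5)),(.05,(299.5,227.5))]:
    p=onz(W,u,z);print(u,p,M.T@(p-s["eef_pos"]))
E
```

```text
(276.5, 201) [ 0.48324556 -0.25059395  0.05      ] [ 0.00180344 -0.0057192   0.10993184]
(277, 119) [ 0.45723711 -0.19292082  0.036     ] [ 0.00217731 -0.06896732  0.12400899]
(277, 273) [ 0.51231858 -0.31251167  0.036     ] [0.00252706 0.06269813 0.12384546]
(253, 174) [ 0.45754307 -0.23860136  0.05      ] [-0.01658222 -0.02731555  0.11000844]
(299.5, 174) [ 0.49052563 -0.22349239  0.05      ] [ 0.01969615 -0.02733735  0.10990996]
(253, 227.5) [ 0.47513392 -0.27855731  0.05      ] [-0.01720395  0.01633679  0.10995622]
(299.5, 227.5) [ 0.5094115  -0.26284355  0.05      ] [0.02050366 0.01630362 0.10985387]
```

View pics/w1c.png

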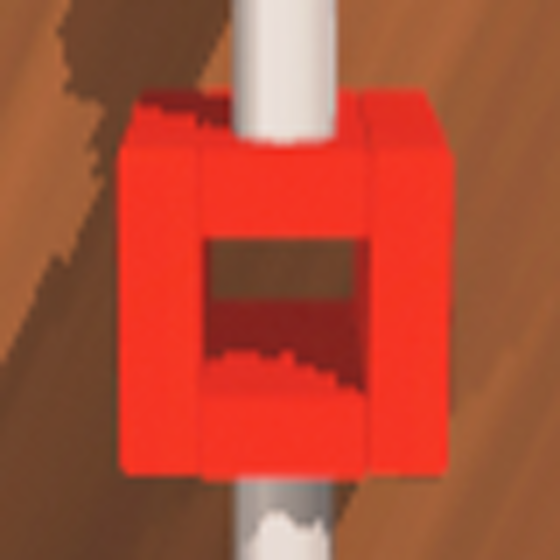

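Call:
play_rows --commands '[1, 0.002, -0.003, 0.04, 0, 0, 0, 1, 0.002, -0.003, 0.08, 0, 0, 0, 1, 0.002, -0.003, 0.115, 0, 0, 0, 1, 0.002, -0.003, 0.14, 0, 0, 0, 1, 0.002, -0.003, 0.15, 0, 0, 0]'

```text
time: 1.45
eef_pos: [0.4858, -0.248, 0.007]
ee_rot: [0.976, 0.216, -0.002, -0.002]
wrist_force: [-0.3, 0.0, 0.2]
finger_gap: 1.001
```

Call:
play_rows --commands '[1, 0, 0, 0, 0, 0, 0]'

```text
time: 1.53
eef_pos: [0.4857, -0.2464, 0.0054]
ee_rot: [0.976, 0.217, -0.003, -0.003]
wrist_force: [0.1, -0.4, 0.8]
finger_gap: 0.996
```

Call:
play_rows --commands '[1, 0, 0, 0, 0, 0, 0, 1, 0, 0, 0, 0, 0, 0]'

```text
time: 1.7
eef_pos: [0.4874, -0.2456, 0.0065]
ee_rot: [0.976, 0.218, -0.002, -0.003]
wrist_force: [-0.6, -0.0, 1.2]
finger_gap: 1.0
```

Run:
```python
from h import *
np.set_printoptions(precision=4,suppress=True)
s=monitor.sense(); M=R.from_quat(s["ee_rot"]).as_matrix();print(s,M)
print(M.T@(np.array([.4849,-.2529,.010])-s["eef_pos"]))
a=np.radians(24.6);G=np.array([[np.cos(a),np.sin(a),0],[np.sin(a),-np.cos(a),0],[0,0,-1]])
print(R.from_matrix(M.T@G).as_rotvec())
```

```text
{'time': 1.7, 'joint_positions': array([ 0.361 ,  0.5728, -0.009 ,  2.0079,  0.0045,  0.5683,  0.7894]), 'joint_vel': array([ 0.0086, -0.0177,  0.0106, -0.001 ,  0.0029, -0.0037,  0.0029]), 'effort': array([  0.0031, -51.5821,   1.3447, -15.7627,  -0.0155,   0.1068,
        -0.0077]), 'eef_pos': array([ 0.4874, -0.2456,  0.0065]), 'ee_rot': array([ 0.9759,  0.2181, -0.0024, -0.003 ]), 'wrist_force': array([-0.6033, -0.0464,  1.1684]), 'ft_torque': array([-0.0031, -0.0122,  0.0286]), 'finger_gap': 1.0004532735322016} [[ 0.9049  0.4257 -0.0061]
 [ 0.4257 -0.9049  0.0049]
 [-0.0034 -0.007  -1.    ]]
[-0.0054  0.0055 -0.0035]
[-0.007   0.0035  0.0104]
```

Call:
play_rows --commands '[1, -0.005, 0.0055, -0.0035, -0.007, 0.0035, 0.01, 1, -0.005, 0.0055, -0.0035, -0.007, 0.0035, 0.01, 1, -0.005, 0.0055, -0.0035, -0.007, 0.0035, 0.01]'

```text
time: 1.95
eef_pos: [0.486, -0.2539, 0.0115]
ee_rot: [0.977, 0.213, 0.001, 0.001]
wrist_force: [0.7, 0.2, -0.3]
finger_gap: 1.003
```

```bash
cat > st.py <<'E'
from h import *
import sys
np.set_printoptions(precision=4,suppress=True)
p=np.array([float(x) for x in sys.argv[1:4]]);a=np.radians(float(sys.argv[4]))
s=monitor.sense(); M=R.from_quat(s["ee_rot"]).as_matrix();print(s["time"],s["eef_pos"],s["wrist_force"],s["finger_gap"],"yaw",np.degrees(np.arctan2(M[1,0],M[0,0])),"jv",abs(s["joint_vel"]).max())
G=np.array([[np.cos(a),np.sin(a),0],[np.sin(a),-np.cos(a),0],[0,0,-1]])
print(M.T@(p-s["eef_pos"]),R.from_matrix(M.T@G).as_rotvec())
E
python3 st.py .4849 -.2529 .010 24.6; python3 look.py w2
```

```text
1.95 [ 0.486  -0.2539  0.0115] [ 0.6937  0.2367 -0.312 ] 1.0029398553834512 yaw 24.55024055405741 jv 0.010058643528381001
[-0.0006 -0.0014  0.0015] [ 0.0025 -0.0018 -0.0009]
1.95 [ 0.486  -0.2539  0.0115] [ 0.6937  0.2367 -0.312 ]
```

View pics/w2.png

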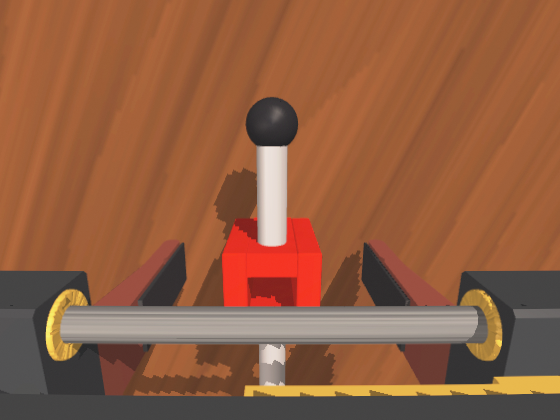

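Call:
play_rows --commands '[-1, 0, 0, 0, 0, 0, 0, -1, 0, 0, 0, 0, 0, 0, -1, 0, 0, 0, 0, 0, 0, -1, 0, 0, 0, 0, 0, 0, -1, 0, 0, 0, 0, 0, 0]' --force 50

```text
time: 2.42
eef_pos: [0.4857, -0.2534, 0.0111]
ee_rot: [0.977, 0.213, 0.001, 0.001]
wrist_force: [-0.1, -0.2, -0.2]
finger_gap: 0.654
```

Call:
play_rows --commands '[-1, 0, 0, 0, 0, 0, 0, -1, 0, 0, 0, 0, 0, 0, -1, 0, 0, 0, 0, 0, 0, -1, 0, 0, 0, 0, 0, 0]'

```text
time: 2.75
eef_pos: [0.4856, -0.2534, 0.011]
ee_rot: [0.977, 0.213, 0.001, 0.001]
wrist_force: [-0.8, 0.8, -1.0]
finger_gap: 0.429
```

```bash
python3 st.py .4849 -.2529 .010 24.6
```

```text
2.75 [ 0.4856 -0.2534  0.011 ] [-0.8444  0.8279 -0.9837] 0.4294597784684513 yaw 24.569649394257077 jv 0.003334339092474207
[-0.0004 -0.0008  0.001 ] [ 0.0014 -0.001  -0.0005]
```

Call:
play_rows --commands '[-1, 0, 0, 0, 0, 0, 0, -1, 0, 0, 0, 0, 0, 0, -1, 0, 0, -0.02, 0, 0, 0, -1, 0, 0, -0.04, 0, 0, 0, -1, 0, 0, -0.06, 0, 0, 0]'

```text
time: 3.17
eef_pos: [0.4846, -0.2529, 0.0709]
ee_rot: [0.977, 0.213, -0.0, -0.0]
wrist_force: [0.0, -0.1, -3.3]
finger_gap: 0.429
```

Call:
play_rows --commands '[-1, 0, 0, -0.03, 0, 0, 0, -1, 0, 0, -0.06, 0, 0, 0, -1, 0, 0, -0.1, 0, 0, 0, -1, 0, 0, -0.1, 0, 0, 0, -1, 0, 0, -0.1, 0, 0, 0]'

```text
time: 3.58
eef_pos: [0.4858, -0.2534, 0.1728]
ee_rot: [0.977, 0.213, 0.002, 0.001]
wrist_force: [-0.4, 0.4, -3.4]
finger_gap: 0.431
```

```bash
python3 st.py .50 -.12 .17 32; python3 look.py w3
```

```text
3.5833 [ 0.4858 -0.2534  0.1728] [-0.3881  0.4029 -3.3971] 0.4310859245744942 yaw 24.57099781554074 jv 0.05815742111193812
[ 0.0684 -0.1155  0.0026] [ 0.003  -0.0024 -0.1297]
3.5833 [ 0.4858 -0.2534  0.1728] [-0.3881  0.4029 -3.3971]
```

View pics/w3.png

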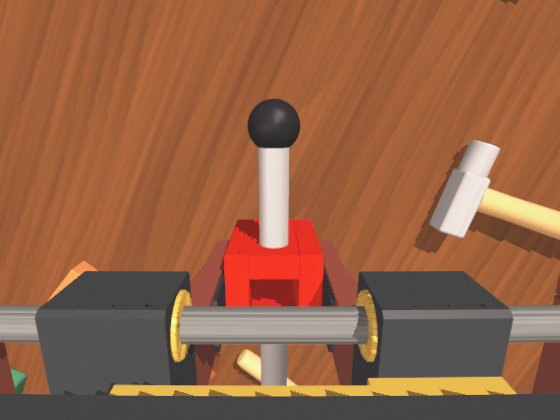

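```bash
python3 st.py .61 .19 .185 40
python3 - <<'E'
from h import *
S=cam("side");C=cam("scene")
print(onz(S,(344,170),.15),onz(C,(253,229),.15),onz(S,(281,116),.09),onz(C,(384,276),.09))
E
```

```text
3.6333 [ 0.4844 -0.2528  0.1708] [-0.5344  0.7554 -3.5443] 0.4309304473315222 yaw 24.579449435149165 jv 0.03447749645505136
[ 0.2984 -0.3504 -0.0142] [-0.0001  0.0002 -0.2691]
[0.75067976 0.05239058 0.15      ] [0.76072217 0.07330144 0.15      ] [0.60426322 0.419901   0.09      ] [0.61082552 0.43021273 0.09      ]
```

Call:
play_rows --commands '[-1, 0.02, -0.023, -0.005, 0, 0, -0.03, -1, 0.046, -0.054, -0.014, 0, 0, -0.08, -1, 0.072, -0.085, -0.014, 0, 0, -0.13, -1, 0.098, -0.115, -0.014, 0, 0, -0.18, -1, 0.124, -0.145, -0.014, 0, 0, -0.23]'

```text
time: 4.05
eef_pos: [0.5354, -0.0675, 0.1826]
ee_rot: [0.946, 0.325, -0.002, -0.001]
wrist_force: [2.1, -0.1, -2.3]
finger_gap: 0.432
```

```bash
python3 st.py .61 .19 .185 40
```

```text
4.05 [ 0.5354 -0.0675  0.1826] [ 2.1481 -0.0697 -2.331 ] 0.4319811149242061 yaw 37.88940147728246 jv 0.6115485606492462
[ 0.217  -0.1574 -0.0026] [-0.0028  0.0031 -0.0368]
```

Call:
play_rows --commands '[-1, 0.033, -0.024, -0.001, 0, 0, -0.02, -1, 0.066, -0.048, -0.003, 0, 0, -0.037, -1, 0.098, -0.071, -0.003, 0, 0, -0.037, -1, 0.13, -0.094, -0.003, 0, 0, -0.037, -1, 0.155, -0.112, -0.003, 0, 0, -0.037]'

```text
time: 4.47
eef_pos: [0.5877, 0.1197, 0.1828]
ee_rot: [0.939, 0.343, -0.004, -0.002]
wrist_force: [-1.1, 0.5, -3.2]
finger_gap: 0.43
```

```bash
python3 st.py .61 .19 .185 40
```

```text
4.4667 [0.5877 0.1197 0.1828] [-1.0685  0.4728 -3.2167] 0.42973065659961746 yaw 40.16298229506141 jv 0.5548189899027164
[ 0.0624 -0.0393 -0.0024] [-0.0059  0.006   0.0028]
```

Call:
play_rows --commands '[-1, 0.03, -0.019, -0.001, 0, 0, 0, -1, 0.05, -0.032, -0.002, -0.006, 0.006, 0.003, -1, 0.062, -0.039, -0.002, -0.006, 0.006, 0.003, -1, 0.062, -0.039, -0.002, -0.006, 0.006, 0.003, -1, 0.062, -0.039, -0.002, -0.006, 0.006, 0.003]'

```text
time: 4.88
eef_pos: [0.6091, 0.1885, 0.1827]
ee_rot: [0.94, 0.342, -0.002, 0.0]
wrist_force: [0.4, -0.4, -4.5]
finger_gap: 0.429
```

Call:
play_rows --commands '[-1, 0, 0, 0, 0, 0, 0, -1, 0, 0, 0, 0, 0, 0]'

```text
time: 5.05
eef_pos: [0.6086, 0.1854, 0.1817]
ee_rot: [0.94, 0.341, -0.003, 0.001]
wrist_force: [-1.0, -0.5, -2.8]
finger_gap: 0.43
```

```bash
python3 st.py .61 .19 .185 40; python3 look.py w4
```

```text
5.05 [0.6086 0.1854 0.1817] [-0.9814 -0.4554 -2.8213] 0.4297094600962125 yaw 39.83784547050576 jv 0.006709402914286155
[ 0.004  -0.0027 -0.0033] [-0.0001  0.0065 -0.0028]
5.05 [0.6086 0.1854 0.1817] [-0.9814 -0.4554 -2.8213]
```

View pics/w4.png

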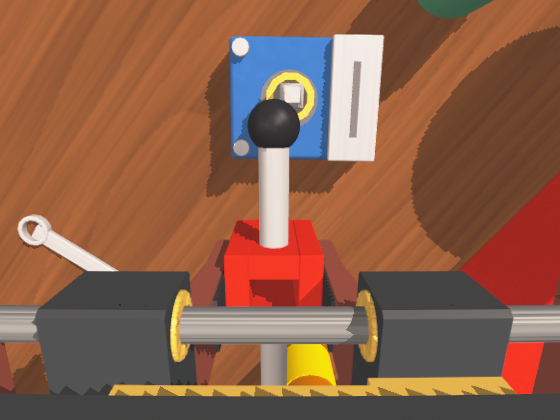

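Run:
```python
import cv2
s=cv2.imread("pics/w4.png");cv2.imwrite("pics/w4c.png",cv2.resize(s[25:170,220:395],None,fx=4,fy=4,interpolation=cv2.INTER_CUBIC))
```

```text
(no output)
```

View pics/w4c.png

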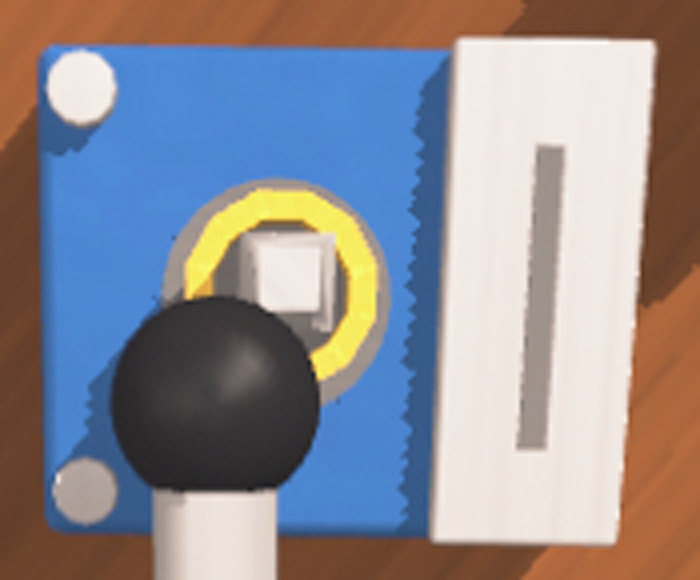

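Run:
```python
from h import *
import json
np.set_printoptions(precision=4,suppress=True)
s=json.load(open("pics/w4.json"));W=cam("wrist",s)
f=lambda z,u:onz(W,px(u,(220,25),4),z)
top=f(.1,(290,279));print("top",top)
a,b=f(.035,(40,47)),f(.035,(45,533))
c,d,e,g=[f(.043,u) for u in((457,38),(431,540),(656,42),(617,544))]
yaw=lambda p,q:np.degrees(np.arctan2(*(q-p)[1::-1]))
print(yaw(b,a)-90,yaw(d,c)-90,yaw(g,e)-90,yaw(c,e),yaw(d,g))
print(np.linalg.norm(a-b),np.linalg.norm(c-d))
t=np.radians(40);x=np.array([np.cos(t),np.sin(t),0]);print("from base",(a+b)/2+.05*x,"plate",(e+g)/2-.075*x)
# held ball & hub
M=R.from_quat(s["ee_rot"]).as_matrix()
print("tool tilt",M[:,2])
```

```text
top [0.563  0.2578 0.1   ]
38.807554995909726 38.93703579659649 39.226442146491536 39.02104990971226 38.74619082708757
0.09823040111379229 0.09869360825838489
from base [0.5633 0.2587 0.035 ] plate [0.5625 0.2563 0.043 ]
tool tilt [-0.005  -0.0041 -1.    ]
```

```bash
python3 st.py .5637 .2568 .165 38.9
```

```text
5.1 [0.6088 0.1858 0.1821] [ 0.2085 -0.4899 -2.9297] 0.42960630414614526 yaw 39.84412275916488 jv 0.008051948343361454
[ 0.0109 -0.0834  0.0171] [-0.      0.0055  0.0165]
```

Call:
play_rows --commands '[-1, 0.003, -0.025, 0.005, 0, 0.005, 0.016, -1, 0.007, -0.055, 0.011, 0, 0.005, 0.016, -1, 0.01, -0.075, 0.017, 0, 0.005, 0.016, -1, 0.011, -0.083, 0.017, 0, 0.005, 0.016, -1, 0.011, -0.083, 0.017, 0, 0.005, 0.016]'

```text
time: 5.52
eef_pos: [0.5626, 0.2579, 0.1651]
ee_rot: [0.942, 0.335, -0.001, -0.0]
wrist_force: [-0.7, 0.8, -3.8]
finger_gap: 0.429
```

Call:
play_rows --commands '[-1, 0, 0, 0, 0, 0, 0, -1, 0, 0, 0, 0, 0, 0]'

```text
time: 5.68
eef_pos: [0.5638, 0.256, 0.1656]
ee_rot: [0.943, 0.333, -0.0, 0.0]
wrist_force: [0.1, 0.3, -2.7]
finger_gap: 0.428
```

```bash
python3 st.py .5637 .2568 .135 38.9
```

```text
5.6833 [0.5638 0.256  0.1656] [ 0.1348  0.2514 -2.6989] 0.42799090014213886 yaw 38.95727560919305 jv 0.005553942950624569
[ 0.0005 -0.0007  0.0306] [0.0003 0.0005 0.001 ]
```

Call:
play_rows --commands '[-1, 0.0005, -0.0007, 0.015, 0, 0, 0, -1, 0.0005, -0.0007, 0.03, 0, 0, 0, -1, 0.0005, -0.0007, 0.043, 0, 0, 0, -1, 0.0005, -0.0007, 0.043, 0, 0, 0, -1, 0.0005, -0.0007, 0.043, 0, 0, 0]'

```text
time: 6.1
eef_pos: [0.5638, 0.2556, 0.122]
ee_rot: [0.943, 0.333, -0.001, 0.001]
wrist_force: [0.1, 0.5, -3.1]
finger_gap: 0.427
```

```bash
python3 st.py .5637 .2568 .105 38.9
python3 - <<'E'
from h import *
a=eyes.snapshot("side")[:,:,::-1];b=eyes.snapshot("scene")[:,:,::-1]
cv2.imwrite("pics/d.png",np.hstack([cv2.resize(a[110:190,225:305],None,fx=5,fy=5,interpolation=cv2.INTER_CUBIC),cv2.resize(b[205:285,305:385],None,fx=5,fy=5,interpolation=cv2.INTER_CUBIC)]))
E
```

```text
6.1 [0.5638 0.2556 0.122 ] [ 0.1076  0.5011 -3.0513] 0.4273002924421191 yaw 38.876756366139155 jv 0.02224160866713883
[ 0.0007 -0.001   0.017 ] [ 0.0004  0.0022 -0.0004]
```

View pics/d.png

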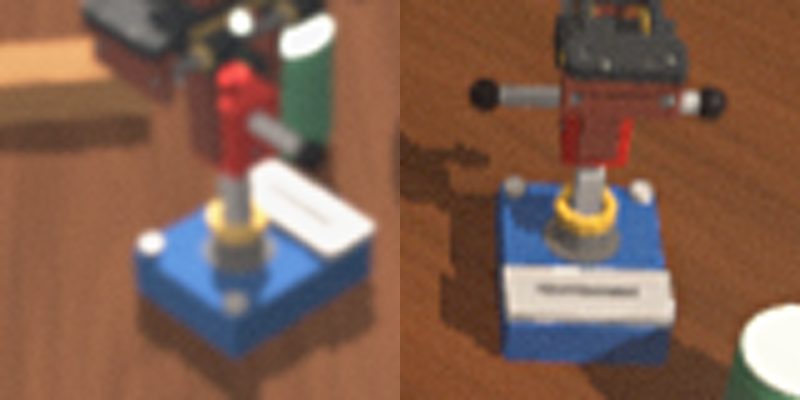

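Call:
play_rows --commands '[-1, 0.0007, -0.001, 0.005, 0, 0.002, 0, -1, 0.0007, -0.001, 0.01, 0, 0.002, 0, -1, 0.0007, -0.001, 0.014, 0, 0.002, 0, -1, 0.0007, -0.001, 0.018, 0, 0.002, 0, -1, 0.0007, -0.001, 0.018, 0, 0.002, 0]'

```text
time: 6.62
eef_pos: [0.5638, 0.2576, 0.1042]
ee_rot: [0.943, 0.333, 0.0, 0.0]
wrist_force: [-0.6, -0.5, -3.3]
finger_gap: 0.432
```

```bash
python3 st.py .5637 .2568 .09 38.9
```

```text
6.6167 [0.5638 0.2576 0.1042] [-0.6495 -0.4944 -3.2811] 0.43186491340053595 yaw 38.927199492209084 jv 0.012023214789887675
[-0.0006  0.0006  0.0142] [ 0.0003 -0.0009  0.0005]
```

Underside ≈ 93 mm, on the taper with no contact force. Continue.

Call:
play_rows --commands '[-1, 0, 0, 0.004, 0, 0, 0, -1, 0, 0, 0.008, 0, 0, 0, -1, 0, 0, 0.011, 0, 0, 0, -1, 0, 0, 0.014, 0, 0, 0, -1, 0, 0, 0.014, 0, 0, 0]'

```text
time: 7.03
eef_pos: [0.5634, 0.2574, 0.0894]
ee_rot: [0.943, 0.333, -0.0, 0.0]
wrist_force: [-0.1, -0.3, -3.4]
finger_gap: 0.429
```

```bash
python3 st.py .5637 .2568 .08 38.9
```

```text
7.0333 [0.5634 0.2574 0.0894] [-0.1484 -0.2693 -3.3719] 0.42945525558253833 yaw 38.93568441802213 jv 0.010692846121647765
[-0.0001  0.0007  0.0094] [0.0001 0.0003 0.0006]
```

Call:
play_rows --commands '[-1, 0, 0, 0.004, 0, 0, 0, -1, 0, 0, 0.007, 0, 0, 0, -1, 0, 0, 0.01, 0, 0, 0, -1, 0, 0, 0.01, 0, 0, 0, -1, 0, 0, 0.01, 0, 0, 0]'

```text
time: 7.45
eef_pos: [0.5633, 0.2573, 0.0792]
ee_rot: [0.943, 0.333, -0.0, 0.0]
wrist_force: [0.5, 0.3, -3.0]
finger_gap: 0.431
```

Call:
play_rows --commands '[-1, 0, 0, 0.003, 0, 0, 0, -1, 0, 0, 0.003, 0, 0, 0, -1, 0, 0, 0.003, 0, 0, 0]'

```text
time: 7.7
eef_pos: [0.5633, 0.2574, 0.0762]
ee_rot: [0.943, 0.333, -0.0, 0.0]
wrist_force: [-1.0, -0.0, -2.3]
finger_gap: 0.435
```

Call:
play_rows --commands '[-1, 0, 0, 0.003, 0, 0, 0, -1, 0, 0, 0.003, 0, 0, 0, -1, 0, 0, 0.003, 0, 0, 0]'

```text
time: 7.95
eef_pos: [0.5634, 0.2574, 0.0736]
ee_rot: [0.943, 0.333, -0.0, 0.0]
wrist_force: [-1.9, -1.7, 3.6]
finger_gap: 0.432
```

Call:
play_rows --commands '[-1, 0, 0, 0.002, 0, 0, 0, -1, 0, 0, 0.003, 0, 0, 0, -1, 0, 0, 0.004, 0, 0, 0, -1, 0, 0, 0.004, 0, 0, 0]'

```text
time: 8.28
eef_pos: [0.5634, 0.2574, 0.07]
ee_rot: [0.943, 0.333, -0.0, 0.0]
wrist_force: [-3.4, -2.3, 6.5]
finger_gap: 0.43
```

```bash
python3 st.py .5633 .2573 .068 38.9
```

```text
8.2833 [0.5634 0.2574 0.07  ] [-3.4247 -2.3028  6.5323] 0.4302824345711179 yaw 38.92980079785022 jv 0.0030763024800175703
[-0.0002  0.      0.002 ] [0.0003 0.0003 0.0005]
```

Call:
play_rows --commands '[-1, -0.0005, 0, 0.001, 0, 0, 0, -1, -0.001, 0, 0.002, 0, 0, 0, -1, -0.001, 0, 0.003, 0, 0, 0, -1, -0.001, 0, 0.003, 0, 0, 0, -1, -0.001, 0, 0.003, 0, 0, 0]'

```text
time: 8.7
eef_pos: [0.5634, 0.2574, 0.0681]
ee_rot: [0.943, 0.333, 0.001, -0.0]
wrist_force: [-2.0, -0.2, 8.9]
finger_gap: 0.429
```

```bash
python3 st.py .5633 .2573 .068 38.9
```

```text
8.7 [0.5634 0.2574 0.0681] [-1.9579 -0.2289  8.9117] 0.42943292314044273 yaw 38.93110944136977 jv 0.0017180955346557418
[-0.0001 -0.      0.0001] [ 0.0005 -0.0016  0.0005]
```

Call:
play_rows --commands '[-1, -0.0005, 0, 0.002, 0, 0, 0, -1, -0.0005, 0, 0.002, 0, 0, 0, -1, -0.0005, 0, 0.002, 0, 0, 0, -1, -0.0005, 0, 0.002, 0, 0, 0, -1, -0.0005, 0, 0.002, 0, 0, 0]'

```text
time: 9.12
eef_pos: [0.5634, 0.2574, 0.0672]
ee_rot: [0.943, 0.333, 0.001, -0.0]
wrist_force: [-3.2, -2.0, 9.7]
finger_gap: 0.429
```

```bash
python3 st.py .5633 .2573 .067 38.9
python3 - <<'E'
from h import *
a=eyes.snapshot("side")[:,:,::-1];b=eyes.snapshot("scene")[:,:,::-1]
cv2.imwrite("pics/e.png",np.hstack([cv2.resize(a[110:190,225:305],None,fx=5,fy=5,interpolation=cv2.INTER_CUBIC),cv2.resize(b[205:285,305:385],None,fx=5,fy=5,interpolation=cv2.INTER_CUBIC)]))
cv2.imwrite("pics/scene1.png",b)
for i in range(3): print(monitor.sense()["wrist_force"]); eyes.snapshot("wrist")
E
```

```text
9.1167 [0.5634 0.2574 0.0672] [-3.2369 -2.0301  9.6806] 0.42949249974402126 yaw 38.93106254613661 jv 0.0012134482669579126
[-0.0001  0.      0.0002] [ 0.0008 -0.0026  0.0005]
[-3.43272456 -2.09996571  9.27846865]
[-2.30078104 -1.13555602  9.02753061]
[-3.12681778 -2.1538185   9.67482217]
```

View pics/e.png

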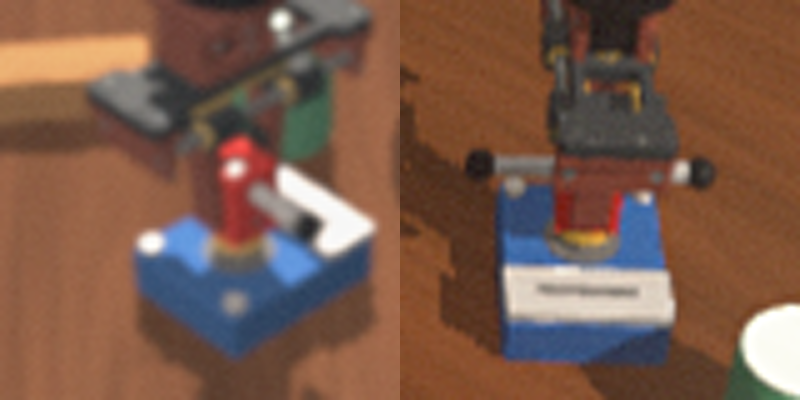

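Call:
play_rows --commands '[-1, 0, 0, 0.0012, 0, 0, 0, -1, 0, 0, 0.0012, 0, 0, 0, -1, 0, 0, 0.0012, 0, 0, 0, -1, 0, 0, 0.0012, 0, 0, 0, -1, 0, 0, 0.0012, 0, 0, 0]'

```text
time: 9.78
eef_pos: [0.5634, 0.2574, 0.0668]
ee_rot: [0.943, 0.333, 0.001, 0.0]
wrist_force: [-2.9, -2.0, 9.1]
finger_gap: 0.429
```

Call:
play_rows --commands '[-1, 0, 0, 0.0012, 0, 0, 0, -1, 0, 0, 0.0012, 0, 0, 0, -1, 0, 0, 0.0012, 0, 0, 0, -1, 0, 0, 0.0012, 0, 0, 0, -1, 0, 0, 0.0012, 0, 0, 0]'

```text
time: 10.2
eef_pos: [0.5634, 0.2573, 0.0666]
ee_rot: [0.943, 0.333, 0.001, 0.0]
wrist_force: [-3.6, -1.8, 9.9]
finger_gap: 0.434
```

Call:
play_rows --commands '[-1, 0, 0, 0.001, 0, 0, 0, -1, 0, 0, 0.001, 0, 0, 0, -1, 0, 0, 0.001, 0, 0, 0, -1, 0, 0, 0.001, 0, 0, 0, -1, 0, 0, 0.001, 0, 0, 0]'

```text
time: 10.62
eef_pos: [0.5634, 0.2574, 0.0666]
ee_rot: [0.943, 0.333, 0.002, 0.0]
wrist_force: [-4.3, -2.6, 10.3]
finger_gap: 0.432
```

Call:
play_rows --commands '[-1, 0, 0, 0.001, 0, 0, 0, -1, 0, 0, 0.001, 0, 0, 0, -1, 0, 0, 0.001, 0, 0, 0, -1, 0, 0, 0.001, 0, 0, 0, -1, 0, 0, 0.001, 0, 0, 0]'

```text
time: 11.03
eef_pos: [0.5634, 0.2574, 0.0665]
ee_rot: [0.943, 0.333, 0.002, 0.0]
wrist_force: [-3.9, -2.4, 10.3]
finger_gap: 0.43
```

Call:
play_rows --commands '[-1, 0, 0, 0.001, 0, 0, 0, -1, 0, 0, 0.001, 0, 0, 0, -1, 0, 0, 0.001, 0, 0, 0, -1, 0, 0, 0.001, 0, 0, 0, -1, 0, 0, 0.001, 0, 0, 0]'

```text
time: 11.45
eef_pos: [0.5634, 0.2574, 0.0665]
ee_rot: [0.943, 0.333, 0.002, 0.0]
wrist_force: [-3.7, -2.4, 10.9]
finger_gap: 0.429
```

Call:
play_rows --commands '[-1, 0, 0, 0.001, 0, 0, 0, -1, 0, 0, 0.001, 0, 0, 0, -1, 0, 0, 0.001, 0, 0, 0, -1, 0, 0, 0.001, 0, 0, 0, -1, 0, 0, 0.001, 0, 0, 0]'

```text
time: 11.87
eef_pos: [0.5634, 0.2574, 0.0665]
ee_rot: [0.943, 0.333, 0.002, 0.0]
wrist_force: [-4.1, -2.9, 10.7]
finger_gap: 0.428
```

Call:
play_rows --commands '[-1, 0, 0, 0.001, 0, 0, 0, -1, 0, 0, 0.001, 0, 0, 0, -1, 0, 0, 0.001, 0, 0, 0, -1, 0, 0, 0.001, 0, 0, 0, -1, 0, 0, 0.001, 0, 0, 0]'

```text
time: 12.28
eef_pos: [0.5634, 0.2574, 0.0665]
ee_rot: [0.943, 0.333, 0.002, 0.001]
wrist_force: [-3.7, -2.4, 11.2]
finger_gap: 0.43
```

Call:
play_rows --commands '[-1, 0, 0, 0.001, 0, 0, 0, -1, 0, 0, 0.001, 0, 0, 0, -1, 0, 0, 0.001, 0, 0, 0, -1, 0, 0, 0.001, 0, 0, 0, -1, 0, 0, 0.001, 0, 0, 0]'

```text
time: 12.7
eef_pos: [0.5634, 0.2574, 0.0665]
ee_rot: [0.943, 0.333, 0.002, 0.001]
wrist_force: [-3.7, -3.3, 10.3]
finger_gap: 0.43
```

Call:
play_rows --commands '[-1, 0, 0, 0.001, 0, 0, 0, -1, 0, 0, 0.001, 0, 0, 0, -1, 0, 0, 0.001, 0, 0, 0, -1, 0, 0, 0.001, 0, 0, 0, -1, 0, 0, 0.001, 0, 0, 0]'

```text
time: 13.12
eef_pos: [0.5634, 0.2574, 0.0665]
ee_rot: [0.943, 0.333, 0.002, 0.001]
wrist_force: [-4.3, -2.0, 11.3]
finger_gap: 0.429
```

```bash
python3 st.py .5633 .2573 .067 38.9
python3 - <<'E'
from h import *
a=eyes.snapshot("side")[:,:,::-1];cv2.imwrite("pics/side2.png",a)
F=[]
for i in range(6): F.append(monitor.sense()["wrist_force"][2]); eyes.snapshot("wrist")
print(F)
E
```

```text
13.1167 [0.5634 0.2574 0.0665] [-4.2864 -2.0481 11.3404] 0.4292697897224455 yaw 38.88894745816665 jv 0.0016172796755316687
[-0.0001  0.     -0.0005] [ 0.0026 -0.003  -0.0002]
[np.float64(10.577143840402808), np.float64(11.249771747029357), np.float64(9.801943321812894), np.float64(10.952478555207463), np.float64(10.790262775351566), np.float64(10.453417697610858)]
```

View pics/side2.png

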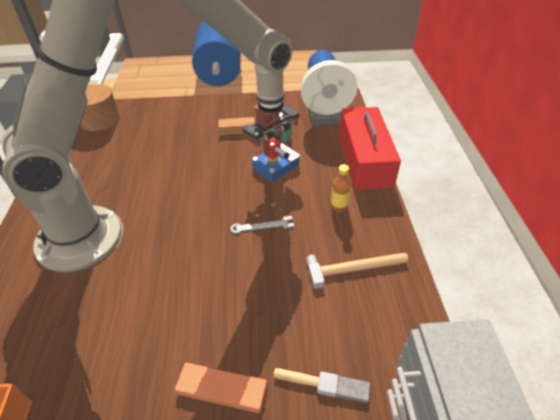

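```bash
python3 -c "
from cell import ticket,monitor
print(ticket.hand_in());s=monitor.sense();print(s['time'],s['wrist_force'],s['eef_pos'],s['finger_gap'])"
```

```text
the job is handed in; nothing more can be done
None
the job is handed in; nothing more can be done
```

The red tee handle is on the adjuster's square shaft and is being held down on the brass collar. I handed the job in at about 13.5 s with the gripper still holding it.

- **Push:** the wrist sensor read about 9 to 11 N. Adding the handle's own weight (about 3.2 N) puts the load on the collar at roughly 12 to 14 N. That held for more than 4 s before hand-in.
- **Collar travel:** about 9.5 mm down, worked out from the tool's height. That is well short of the 16.5 mm limit.
- **Grip:** 50 N, and the finger opening stayed at about 38 mm, the hub's width, so the handle did not visibly slip.
- **Other items:** the last side picture shows the wrench, hammer, bottle, whetstone and brush where they were. The tin and wood block are partly hidden by the arm, but nothing went near them.

**Oddities:**
- A sideways force of about 4 to 5 N remained at the wrist. A 1.5 mm sideways correction did not remove it.
- The measured push crept up by about 1 N during the hold while the tool's height did not change.
- I could not read the state after hand-in, so the final second is unchecked.

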